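Set the tape pitch selector and confirm

TASK

On the taping machine's round pitch selector, gently push the upright tab around, with the fingertips and without gripping it, until it points at the middle of the label with three dots. Then press the button on the small box beside it fully down to accept the setting, and let it come back up. Nothing is to be picked up, and the loose things on the bench stay where they are.

Things in the scene. Friction and masses are not known exactly. Their poses are not given: they have to be found in the camera images.
- unit: pitch selector: fixed round aluminium plate, 244 mm diameter, 30 mm high, on the bench. Origin at the centre of its underside, on the vertical axis of the selector; z up. A flat steel rotor on it (radius 45 mm, top 38 mm above the bench) carries one upright tab; four label discs lie around it. Push gently: over 25 N of finger force on plate, rotor or tab is a failure
- selector (a joint): angle of the selector in rad, positive counter-clockwise seen from above; at 0 the tab points along the unit's -x axis (roughly towards the robot). Stops at -1.8 and +1.8; no spring or detents: friction (0.12 N m, so 2 to 3 N at the tab) keeps it where it is left
- tab (a point): centre of the tab's top edge, 55 mm from the axis and 78 mm above the bench. The tab is a dark steel upright plate, 8 mm thick across, reaching from 34 to 70 mm from the axis, from the plate's top (30 mm) up to 78 mm above the bench; it is pushed on one of its flat sides to turn the selector
- aim (a point): the point on the circle of labels (92 mm from the axis, 33 mm above the bench) at which the tab points; turns with the tab. Nothing is there to touch
- label1: fixed white label disc with one black dot; 48 mm diameter, 3 mm thick, lying on the plate; origin at the centre of its underside, 30 mm above the bench, 92 mm from the selector's axis. The four labels stand where the tab points at selector angles of -1.45, -0.70, 0.70 and 1.45 rad; which is where varies; the tab starts in the gap in the middle
- label2: the same disc with two dots in a line
- label3: the same disc with three dots in a triangle: the setting wanted
- label4: the same disc with four dots in a square
- confirm (a joint): travel of the push button in m: 0 up, 0.006 fully down; 5 N presses it fully down and its spring lifts it again
- confirm_top (a point): centre of the top of the round steel push button (32 mm diameter), which moves straight down; it stands in a black housing on a fixed grey box of 75 x 75 mm, 45 mm high
- tape_roll: bystander, not to be moved: loose black roll, 90 mm diameter, 24 mm high, lying flat; origin at the centre of its underside
- oil: bystander, not to be moved: loose upright bottle, 44 mm diameter, 110 mm high; origin at the centre of its underside
- driver: bystander, not to be moved: loose screwdriver, 180 mm long, lying on the bench; origin near the middle of its length, x along the tool
- roller: bystander, not to be moved: loose aluminium guide roller standing on end, 40 mm diameter, 46 mm high, with a waist; origin at the centre of its underside
Things that resemble listed ones, but are neither listed nor needed, are in the scene too. Of the things shaped like the part that bears confirm, the grey one is meant.

How it is judged:
By the outcome, as a careful person would: the job done as asked, in the order asked, and still so for the second after the job is handed in, with the robot touching nothing.
It also fails if it takes over 51 s, if anything falls off the work surface, if the arm or the gripper's body presses on something with over 40 N, if the wrist force passes 120 N, or if a joint passes its speed limit or range.

ROBOT

A 6-joint arm with a two-finger parallel gripper is mounted at the origin on the work surface. World frame = base frame: x ahead of the robot, y to its left, z up, the work surface at z = 0. Lengths are in mm, angles in rad, forces in N, time in s.
With the tool pointing down it reaches from about 325 to 900 mm from the base axis. Payload 6.1 kg.
Tool frame: the origin (TCP) lies midway between the tips of the shut fingers; the grasp point (between the pads) lies 19 mm behind it (bot.grip_depth is the distance from the TCP to the grasp point, in mm); z points along the fingers, y is the line along which they close (so a half turn about z gives the same grasp; the last joint's range is limited). The gripper opens to 87 mm and grips with 3 to 60 N. Pads are 19 mm wide; open, the fingers measure 117 mm over their backs; the gripper's body (75 mm by 190 mm) begins 51 mm behind the grasp point.
Start: joints at [-1.388, 0.22, 1.526, -0, 1.395, -0.126], TCP at [189.94, -595.431, 222.538] pointing down, gripper open.
Joint ranges: [-2.98, 2.98], [-0.91, 2.08], [0.09, 2.57], [-1.24, 4.39], [0.2, 2.65], [-2.68, 2.68]. Speed limits (rad/s): [2.57, 2.57, 3.01, 3.14, 3.14, 3.14].

INTERFACE

Orientations are given as a rotation vector (axis times angle).
In Python, from station import bot gives the robot as it stands.
- The arm moves only by the shell command python3 -m pendant 'ROWS' [FORCE]. ROWS is JSON, a list of rows, each an object of numbers: "jaw": the opening, from 0 (shut) to 1 (fully open); "dx", "dy", "dz": the shift along the tool's x, y, z in cm; "roll": the turn about the tool's z in rad. A call has 1 to 12 rows; each row shifts and turns the commanded pose from where the row before left it, along the tool's axes as they then stand; what a row does not reach is not made up. A row lasts 1/12 s, in which the tool goes at most 41.7 mm and 7.16 degrees, less where a joint would pass 70% of its speed; a pose out of reach is approached as far as the arm can. A call with a gripper value outside its range is refused whole. The fingers move at their own pace and stop on an object; FORCE is the grip in N (left out, the last holds). Time passes only in rows, so rows that do not move let the fingers close. It gives the time, the measured TCP pose, the force, the opening and the grip force at its end, in the units of the state.
- bot.get_state(): the state, without advancing time (a new reading comes with each control period).
- bot.capture(name): name is "scene" or "top" or "wrist"; returns a dict with "image" (384x512x3 uint8, blue, green, red), "fovy" (degrees; the focal length in pixels is half the picture's height over the tangent of half this angle, whatever the lens; pixels are square), "cx", "cy" (the principal point, pixels), "world_from_camera" (4x4, takes a point from camera to world coordinates). Camera axes: x right, y down, z forward; pixel columns grow to the right and rows downward; lengths in mm; the calibration is good to about 2 mm. A picture is of the moment at which its call begins. There is no depth.
- bot.sign_off(): hands the job in; it is judged then, once.
The state is a dict: "time": time; "qpos": joint angles; "qvel": joint speeds; "joint_efforts": joint torques, N m; "tcp_pos": TCP position; "ee_rot": TCP orientation; "ft_force": force on the tool from outside, world axes, zero at the start; "torque": the same for the moment, N m; "opening": finger opening in mm; "grasp_force": force on a finger pad.
Only numpy, scipy, OpenCV 4.12 (cv2) and the standard library are available. Lean on these libraries where they do the work, as an engineer would, in place of code of your own. Each camera call takes 0.05 s, during which the arm holds its last target. There are 200 camera calls.

## Working session

There is one attempt and no reset: what is moved stays moved. The work goes in short steps, Python scripts to look and compute and a shell command to move; the robot and the scene stay as the last step left them, time stands still between calls to the robot, and variables do not carry over. Pictures are saved under pics/ and viewed, at most 10 in all, crops included, and the job is handed in when it is done.

```bash
mkdir -p pics
cat > h.py <<'E'
import numpy as np, cv2, pickle
from station import bot
def cap(n,save):
    c=bot.capture(n); cv2.imwrite(f'pics/{save}.png',c['image']); pickle.dump(c,open(f'pics/{save}.pkl','wb')); return c
def load(s): return pickle.load(open(f'pics/{s}.pkl','rb'))
def ray(c,u,v,z):
    f=c['image'].shape[0]/2/np.tan(np.radians(c['fovy'])/2); T=np.array(c['world_from_camera'])
    d=T[:3,:3]@np.array([(u-c['cx'])/f,(v-c['cy'])/f,1]); return T[:3,3]+d*(z-T[2,3])/d[2]
E
python3 - <<'E'
from h import *
a=cap('top','top0');b=cap('scene','scene0')
cv2.imwrite('pics/v1.png',cv2.resize(a['image'],(800,600),interpolation=cv2.INTER_CUBIC))
cv2.imwrite('pics/v2.png',cv2.resize(b['image'],(800,600),interpolation=cv2.INTER_CUBIC))
s=bot.get_state();print(s)
for c in(a,b):print(np.round(c['world_from_camera'],3),c['fovy'],c['cx'],c['cy'])
E
```

```text
{'time': 0.1, 'qpos': array([-1.38809178e+00,  2.21144918e-01,  1.52749303e+00,  3.11431047e-06,
        1.39471181e+00, -1.26109886e-01]), 'qvel': array([-0.00060094, -0.00354811, -0.00287367,  0.00176159,  0.00064339,
        0.00028274]), 'joint_efforts': array([ 5.11260841e-04, -4.95944846e+01, -3.88519335e+01,  7.01134605e-02,
        5.15921228e-02, -4.58540342e-05]), 'tcp_pos': array([ 189.84467239, -594.88119409,  221.55005072]), 'ee_rot': array([-3.10248126e+00, -4.82888361e-01,  7.32372784e-05]), 'ft_force': array([-0.73714701, -0.08449095, -0.21927666]), 'torque': array([-0.00815316,  0.0636682 , -0.0288965 ]), 'grasp_force': 0.0, 'opening': 87.06980296138306}
[[ 7.000000e-03 -9.890000e-01  1.480000e-01  4.350620e+02]
 [-1.000000e+00 -7.000000e-03  0.000000e+00  3.300700e+01]
 [ 1.000000e-03 -1.480000e-01 -9.890000e-01  1.266526e+03]
 [ 0.000000e+00  0.000000e+00  0.000000e+00  1.000000e+00]] 42.49656607814684 242.40057208287848 191.12918505622116
[[ 3.570000e-01  6.400000e-01 -6.800000e-01  1.393634e+03]
 [ 9.340000e-01 -2.560000e-01  2.490000e-01 -2.601260e+02]
 [-1.500000e-02 -7.240000e-01 -6.890000e-01  8.853530e+02]
 [ 0.000000e+00  0.000000e+00  0.000000e+00  1.000000e+00]] 44.83334831670034 257.7424396534668 198.05854294969848
```

View pics/v1.png

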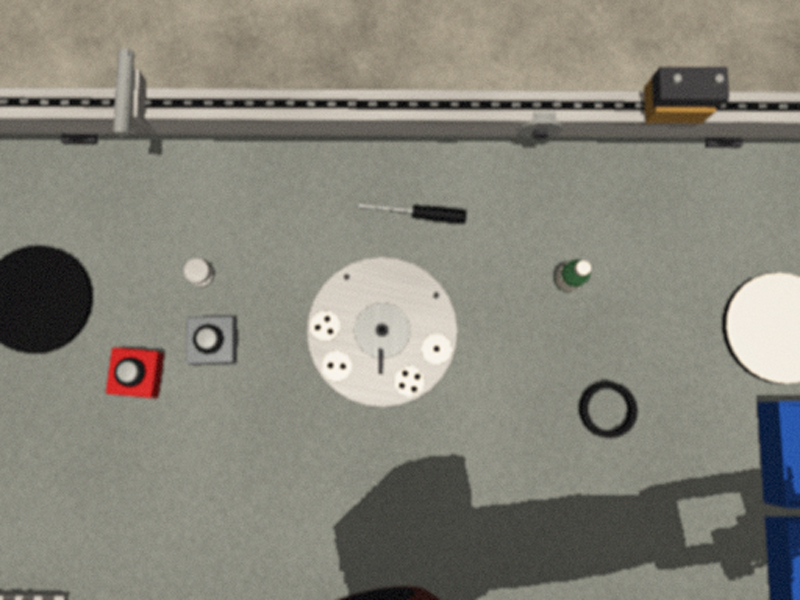

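View pics/v2.png

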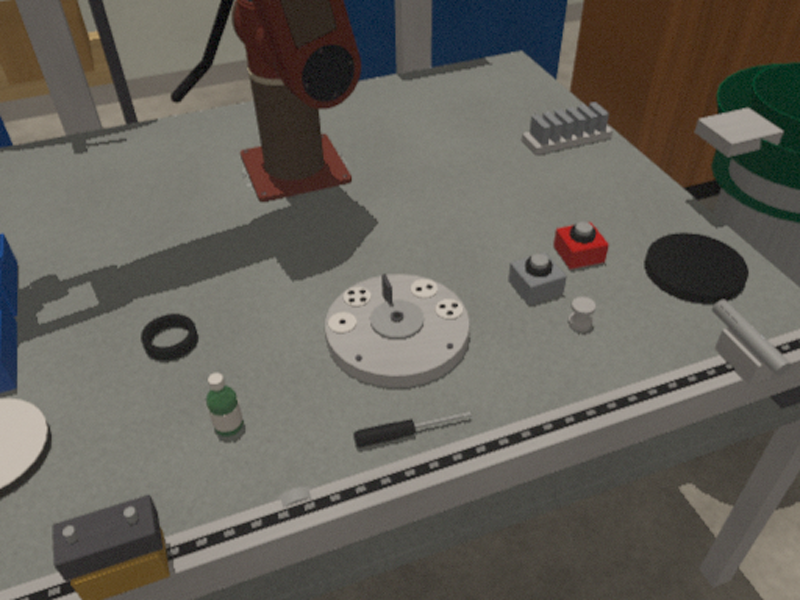

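Top view (800x600 view): the labels are three dots (324,325), two dots (336,366), four dots (408,381) and one dot (437,349). The tab points down at (380,361). The button boxes are grey (206,339) and red (128,372). I choose the three-dot label and the grey box. I'll check both in one close crop.

Run:
```python
from h import *
a=load('top0')
# crop orig px x 110..310, y 155..275, x4
cv2.imwrite('pics/v3.png',cv2.resize(a['image'][155:275,110:300],None,fx=4.2,fy=4.2,interpolation=cv2.INTER_CUBIC))
```

```text
(no output)
```

View pics/v3.png

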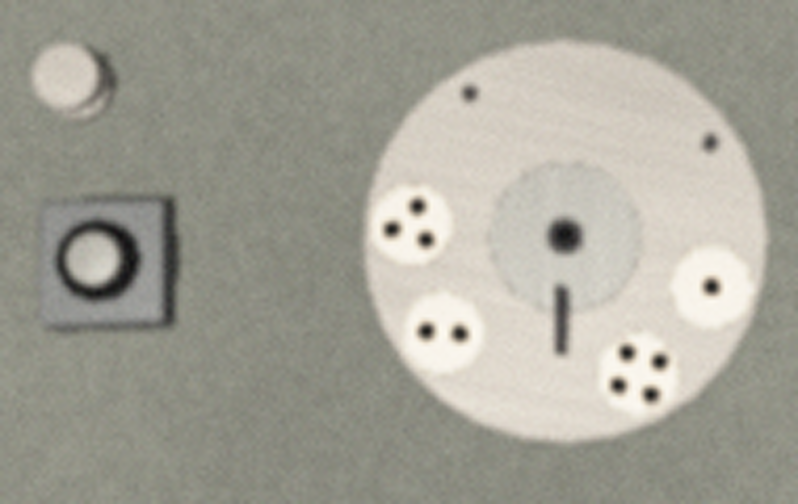

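Crop: three-dot label at (412,225), two-dot (444,334), four-dot (639,374), one-dot (711,287). The plate centre is about (566,240), the tab top runs (561,290)-(561,352), and the grey button top is at (94,260). The choice holds.

```bash
cat >> h.py <<'E'
def white(c,u,v,r=14,thr=None):
    pass
E
python3 - <<'E'
from h import *
a=load('top0')
P=lambda x,y,z: ray(a,(x+.5)/4.2-.5+110,(y+.5)/4.2-.5+155,z)
L={'1':P(711,287,33),'2':P(444,334,33),'3':P(412,225,33),'4':P(639,374,33)}
C=P(565.5,240.5,30); 
for k,p in L.items():
    d=p-C; print(k,p.round(1),np.hypot(*d[:2]).round(1),np.arctan2(d[1],d[0]).round(3))
print('C',C.round(1),'hub',P(565,236,38).round(1))
# fit: centre + yaw from labels with slots
from scipy.optimize import least_squares
s={'1':1.45,'4':.7,'2':-.7,'3':-1.45}
f=lambda x:np.concatenate([x[:2]+92*np.array([np.cos(np.pi+x[2]+s[k]),np.sin(np.pi+x[2]+s[k])])-L[k][:2] for k in s])
r=least_squares(f,[C[0],C[1],0]);print(r.x,r.fun.round(1))
for p in((561,290),(561,352),(561,321)):print(P(*p,78).round(1))
print('btn z55,60,65',[P(94,260,z).round(1) for z in(55,60,65)],'box',P(106,263,45))
b=load('scene0');k=512/800
print('scene btn',[ray(b,539*k,262*k,z).round(1) for z in(50,55,60,65)])
E
```

```text
1 [539.8 -58.3  33. ] 91.1 -1.878
2 [510.8 100.3  33. ] 91.4 2.238
3 [575.7 120.4  33. ] 92.3 1.48
4 [487.9 -15.5  33. ] 90.8 -2.636
C [567.3  28.5  30. ] hub [569.2  28.9  38. ]
[ 5.68468931e+02  2.87777995e+01 -1.96789854e-01] [-0.  -0.3 -0.  -0.1  0.3  0.3 -0.3  0.1]
[533.6  31.1  78. ]
[498.2  30.9  78. ]
[515.9  31.   78. ]
btn z55,60,65 [array([551.3, 304.9,  55. ]), array([550.8, 303.8,  60. ]), array([550.4, 302.6,  65. ])] box [550.55219467 299.97123408  45.        ]
scene btn [array([544.9, 311.2,  50. ]), array([550. , 307.7,  55. ]), array([555.1, 304.3,  60. ]), array([560.1, 300.9,  65. ])]
```

```bash
r='x'; python3 -m pendant '[{"jaw":0,"dx":2.03,"dy":-1.94},{"jaw":0,"dx":2.03,"dy":-1.94},{"jaw":0,"dx":2.03,"dy":-1.94},{"jaw":0,"dx":2.03,"dy":-1.94},{"jaw":0,"dx":2.03,"dy":-1.94},{"jaw":0,"dx":2.03,"dy":-1.94},{"jaw":0,"dx":2.03,"dy":-1.94},{"jaw":0,"dx":2.03,"dy":-1.94},{"jaw":0,"dx":2.03,"dy":-1.94},{"jaw":0,"dx":2.03,"dy":-1.94},{"jaw":0,"dx":2.03,"dy":-1.94},{"jaw":0,"dx":2.03,"dy":-1.94}]' 10
python3 -m pendant '[{"jaw":0,"dx":2.03,"dy":-1.94},{"jaw":0,"dx":2.03,"dy":-1.94},{"jaw":0,"dx":2.03,"dy":-1.94},{"jaw":0,"dx":2.03,"dy":-1.94},{"jaw":0,"dx":2.03,"dy":-1.94},{"jaw":0,"dx":2.03,"dy":-1.94},{"jaw":0,"dx":2.03,"dy":-1.94},{"jaw":0,"dx":2.03,"dy":-1.94},{"jaw":0,"dx":2.03,"dy":-1.94},{"jaw":0,"dx":2.03,"dy":-1.94},{"jaw":0,"dx":2.03,"dy":-1.94},{"jaw":0,"dx":2.03,"dy":-1.94}]'
python3 -m pendant '[{"jaw":0,"roll":-0.11},{"jaw":0,"roll":-0.11},{"jaw":0,"roll":-0.11},{"jaw":0,"roll":-0.11},{"jaw":0,"roll":-0.11},{"jaw":0,"roll":-0.11},{"jaw":0,"roll":-0.11},{"jaw":0,"roll":-0.11},{"jaw":0,"roll":-0.11},{"jaw":0,"roll":-0.11},{"jaw":0,"roll":-0.12},{"jaw":0}]'
cat >> h.py <<'E'
from scipy.spatial.transform import Rotation as Ro
def tool():
    s=bot.get_state(); return s,Ro.from_rotvec(s['ee_rot']).as_matrix()
def to(p):  # remaining shift in tool cm, and yaw of tool x
    s,R=tool(); print('cm',(R.T@(np.array(p)-s['tcp_pos'])/10).round(2),'yaw',np.arctan2(R[1,0],R[0,0]).round(3),'tcp',s['tcp_pos'].round(1),'F',s['ft_force'].round(1),'t',round(s['time'],2))
E
python3 - <<'E'
from h import *
to([512.1,-3.9,50])
c=cap('wrist','w0');cv2.imwrite('pics/v4.png',c['image'])
E
```

```text
cm [ 48.66 -46.48  17.25] yaw 0.309 tcp [ 189.8 -594.9  221.6] F [-0.7 -0.1 -0.2] t 0.1$[0]: bad value
$[0]: bad value
$[0]: bad value
```

View pics/v4.png

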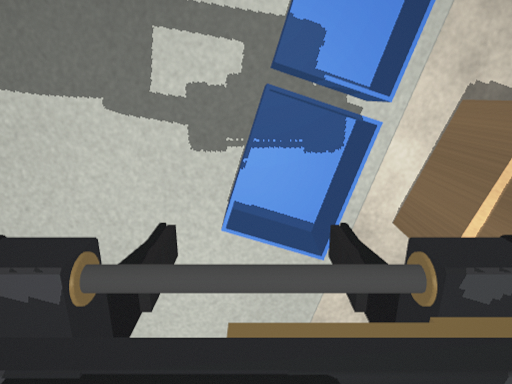

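The wrist view shows only bins, because the arm hasn't moved: the rows were refused. I'll try a row with every key.

```bash
python3 -m pendant '[{"jaw":0,"dx":2.03,"dy":-1.94,"dz":0,"roll":0}]' 10; python3 -m pendant --help | head -20
```

```text
time: 0.23
tcp_pos: [201.2, -573.0, 221.7]
ee_rot: [3.104, 0.478, -0.002]
ft_force: [1.0, 1.2, 0.4]
opening: 84.8
grasp_force: 0.0invalid input: not JSON, or not a number
```

```bash
python3 -m pendant '[{"jaw":0,"dx":2.03,"dy":-1.94,"dz":0,"roll":0},{"jaw":0,"dx":2.03,"dy":-1.94,"dz":0,"roll":0},{"jaw":0,"dx":2.03,"dy":-1.94,"dz":0,"roll":0},{"jaw":0,"dx":2.03,"dy":-1.94,"dz":0,"roll":0},{"jaw":0,"dx":2.03,"dy":-1.94,"dz":0,"roll":0},{"jaw":0,"dx":2.03,"dy":-1.94,"dz":0,"roll":0},{"jaw":0,"dx":2.03,"dy":-1.94,"dz":0,"roll":0},{"jaw":0,"dx":2.03,"dy":-1.94,"dz":0,"roll":0},{"jaw":0,"dx":2.03,"dy":-1.94,"dz":0,"roll":0},{"jaw":0,"dx":2.03,"dy":-1.94,"dz":0,"roll":0},{"jaw":0,"dx":2.03,"dy":-1.94,"dz":0,"roll":0},{"jaw":0,"dx":2.03,"dy":-1.94,"dz":0,"roll":0}]'
python3 -m pendant '[{"jaw":0,"dx":2.03,"dy":-1.94,"dz":0,"roll":0},{"jaw":0,"dx":2.03,"dy":-1.94,"dz":0,"roll":0},{"jaw":0,"dx":2.03,"dy":-1.94,"dz":0,"roll":0},{"jaw":0,"dx":2.03,"dy":-1.94,"dz":0,"roll":0},{"jaw":0,"dx":2.03,"dy":-1.94,"dz":0,"roll":0},{"jaw":0,"dx":2.03,"dy":-1.94,"dz":0,"roll":0},{"jaw":0,"dx":2.03,"dy":-1.94,"dz":0,"roll":0},{"jaw":0,"dx":2.03,"dy":-1.94,"dz":0,"roll":0},{"jaw":0,"dx":2.03,"dy":-1.94,"dz":0,"roll":0},{"jaw":0,"dx":2.03,"dy":-1.94,"dz":0,"roll":0},{"jaw":0,"dx":2.03,"dy":-1.94,"dz":0,"roll":0}]'
python3 -m pendant '[{"jaw":0,"dx":0,"dy":0,"dz":0,"roll":-0.11},{"jaw":0,"dx":0,"dy":0,"dz":0,"roll":-0.11},{"jaw":0,"dx":0,"dy":0,"dz":0,"roll":-0.11},{"jaw":0,"dx":0,"dy":0,"dz":0,"roll":-0.11},{"jaw":0,"dx":0,"dy":0,"dz":0,"roll":-0.11},{"jaw":0,"dx":0,"dy":0,"dz":0,"roll":-0.11},{"jaw":0,"dx":0,"dy":0,"dz":0,"roll":-0.11},{"jaw":0,"dx":0,"dy":0,"dz":0,"roll":-0.11},{"jaw":0,"dx":0,"dy":0,"dz":0,"roll":-0.11},{"jaw":0,"dx":0,"dy":0,"dz":0,"roll":-0.11},{"jaw":0,"dx":0,"dy":0,"dz":0,"roll":-0.12},{"jaw":0,"dx":0,"dy":0,"dz":0,"roll":0}]'
python3 - <<'E'
from h import *
to([512.1,-3.9,50])
c=cap('wrist','w1');cv2.imwrite('pics/v5.png',c['image'])
E
```

```text
time: 1.23
tcp_pos: [365.0, -273.6, 222.4]
ee_rot: [-3.104, -0.483, 0.0]
ft_force: [1.3, 0.6, -0.4]
opening: 8.6
grasp_force: 0.0
time: 2.15
tcp_pos: [512.9, -2.3, 222.3]
ee_rot: [-3.104, -0.483, 0.001]
ft_force: [-0.5, -0.1, 0.8]
opening: 0.2
grasp_force: 0.0
time: 3.15
tcp_pos: [512.3, -3.8, 222.2]
ee_rot: [-2.263, -2.179, 0.001]
ft_force: [-0.9, -0.1, 0.4]
opening: 0.3
grasp_force: 0.0
cm [-2.000e-02 -1.000e-02  1.722e+01] yaw 1.533 tcp [512.3  -3.8 222.2] F [-0.9 -0.1  0.4] t 3.15
```

View pics/v5.png

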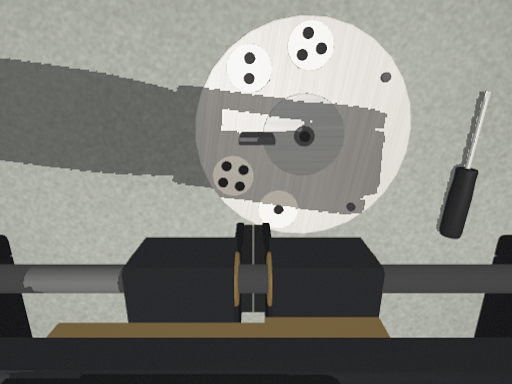

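Wrist view: three-dot label (311,45), two-dot (249,68), four-dot (233,175), one-dot (278,209), hub (304,136). The tab lies about (240-274,138), and the fingers are shut and short of it. I'll cross-check the centre.

Run:
```python
from h import *
from scipy.optimize import least_squares
c=load('w1')
L={'1':ray(c,278,209,33),'2':ray(c,249,68,33),'3':ray(c,311,45,33),'4':ray(c,233,175,33)}
s={'1':1.45,'4':.7,'2':-.7,'3':-1.45}
f=lambda x:np.concatenate([x[:2]+92*np.array([np.cos(np.pi+x[2]+s[k]),np.sin(np.pi+x[2]+s[k])])-L[k][:2] for k in s])
r=least_squares(f,[568,28,0]);print(r.x,r.fun.round(1))
print(ray(c,304,136,38),ray(c,240,135,78),ray(c,274,135,78),ray(c,240,143,78))
```

```text
[ 5.70116911e+02  3.07566603e+01 -2.01333010e-01] [-0.   0.1 -0.2 -0.5  0.3  0.3 -0.1  0.1]
[570.51595964  29.87293831  38.        ] [501.90413969  38.39125014  78.        ] [535.00270745  37.15720688  78.        ] [501.52150906  30.60681887  78.        ]
```

```bash
python3 -m pendant '[{"jaw":0,"dx":0,"dy":0,"dz":2.5,"roll":0},{"jaw":0,"dx":0,"dy":0,"dz":2.5,"roll":0},{"jaw":0,"dx":0,"dy":0,"dz":2.5,"roll":0},{"jaw":0,"dx":0,"dy":0,"dz":2.5,"roll":0},{"jaw":0,"dx":0,"dy":0,"dz":2.5,"roll":0},{"jaw":0,"dx":0,"dy":0,"dz":1.5,"roll":0},{"jaw":0,"dx":0,"dy":0,"dz":1.5,"roll":0},{"jaw":0,"dx":0,"dy":0,"dz":1,"roll":0},{"jaw":0,"dx":0,"dy":0,"dz":0.6,"roll":0},{"jaw":0,"dx":0,"dy":0,"dz":0,"roll":0}]'
```

```text
time: 4.03
tcp_pos: [511.6, -3.7, 50.3]
ee_rot: [-2.268, -2.171, 0.002]
ft_force: [-1.1, -0.8, -0.2]
opening: 0.8
grasp_force: 0.0
```

```bash
python3 -m pendant '[{"jaw":0,"dx":0.3,"dy":0,"dz":0,"roll":0},{"jaw":0,"dx":0.3,"dy":0,"dz":0,"roll":0},{"jaw":0,"dx":0.3,"dy":0,"dz":0,"roll":0},{"jaw":0,"dx":0.2,"dy":0,"dz":0,"roll":0},{"jaw":0,"dx":0.2,"dy":0,"dz":0,"roll":0},{"jaw":0,"dx":0.2,"dy":0,"dz":0,"roll":0},{"jaw":0,"dx":0.2,"dy":0,"dz":0,"roll":0},{"jaw":0,"dx":0.2,"dy":0,"dz":0,"roll":0},{"jaw":0,"dx":0.15,"dy":0,"dz":0,"roll":0}]'
python3 -m pendant '[{"jaw":0,"dx":0.29,"dy":-0.07,"dz":0,"roll":0.05},{"jaw":0,"dx":0.29,"dy":-0.07,"dz":0,"roll":0.05},{"jaw":0,"dx":0.29,"dy":-0.07,"dz":0,"roll":0.05},{"jaw":0,"dx":0.29,"dy":-0.07,"dz":0,"roll":0.05},{"jaw":0,"dx":0.29,"dy":-0.07,"dz":0,"roll":0.05},{"jaw":0,"dx":0.29,"dy":-0.07,"dz":0,"roll":0.05}]'
python3 - <<'E'
from h import *
s,R=tool(); C=np.array([569.5,29.8,50]); to(C)
c=cap('top','t1');cv2.imwrite('pics/v6.png',cv2.resize(c['image'][155:275,180:310],None,fx=4.2,fy=4.2,interpolation=cv2.INTER_CUBIC))
E
```

```text
time: 4.78
tcp_pos: [513.4, 16.9, 51.5]
ee_rot: [-2.268, -2.174, 0.0]
ft_force: [0.8, -0.1, -0.3]
opening: 0.3
grasp_force: 0.0
time: 5.28
tcp_pos: [511.9, 34.2, 51.5]
ee_rot: [2.569, 1.808, -0.002]
ft_force: [-1.7, -1.4, 0.9]
opening: 0.7
grasp_force: 1.1
cm [1.53 5.57 0.15] yaw 1.226 tcp [511.9  34.2  51.5] F [-1.7 -1.4  0.9] t 5.28
```

View pics/v6.png

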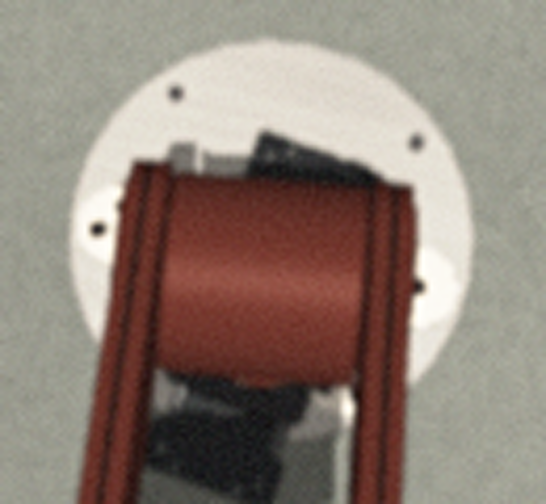

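The arm hides the tab in the top view (crop: arm over (130-410,170-390)). The force reading of about 2 N matches tab friction, so I continue the arc and then look with the wrist camera.

```bash
python3 -m pendant '[{"jaw":0,"dx":0.28,"dy":-0.07,"dz":0,"roll":0.05},{"jaw":0,"dx":0.28,"dy":-0.07,"dz":0,"roll":0.05},{"jaw":0,"dx":0.28,"dy":-0.07,"dz":0,"roll":0.05},{"jaw":0,"dx":0.28,"dy":-0.07,"dz":0,"roll":0.05},{"jaw":0,"dx":0.28,"dy":-0.07,"dz":0,"roll":0.05},{"jaw":0,"dx":0.28,"dy":-0.07,"dz":0,"roll":0.05},{"jaw":0,"dx":0.28,"dy":-0.07,"dz":0,"roll":0.05},{"jaw":0,"dx":0.28,"dy":-0.07,"dz":0,"roll":0.05},{"jaw":0,"dx":0.28,"dy":-0.07,"dz":0,"roll":0.05},{"jaw":0,"dx":0.28,"dy":-0.07,"dz":0,"roll":0.05},{"jaw":0,"dx":0.28,"dy":-0.07,"dz":0,"roll":0.05},{"jaw":0,"dx":0.28,"dy":-0.07,"dz":0,"roll":0.05}]'
python3 - <<'E'
from h import *
to([569.5,29.8,50])
E
python3 -m pendant '[{"jaw":0,"dx":0.28,"dy":-0.07,"dz":0,"roll":0.05},{"jaw":0,"dx":0.28,"dy":-0.07,"dz":0,"roll":0.05},{"jaw":0,"dx":0.28,"dy":-0.07,"dz":0,"roll":0.05},{"jaw":0,"dx":0.28,"dy":-0.07,"dz":0,"roll":0.05},{"jaw":0,"dx":0.28,"dy":-0.07,"dz":0,"roll":0.05},{"jaw":0,"dx":0.28,"dy":-0.07,"dz":0,"roll":0.05},{"jaw":0,"dx":0.28,"dy":-0.07,"dz":0,"roll":0.05},{"jaw":0,"dx":0.28,"dy":-0.07,"dz":0,"roll":0.05},{"jaw":0,"dx":0.28,"dy":-0.07,"dz":0,"roll":0.05},{"jaw":0,"dx":0.28,"dy":-0.07,"dz":0,"roll":0.05},{"jaw":0,"dx":0,"dy":0,"dz":0,"roll":0}]'
python3 - <<'E'
from h import *
to([569.5,29.8,50])
c=cap('wrist','w2');b=cap('top','t2')['image'][155:275,150:310]
cv2.imwrite('pics/v7.png',np.vstack([cv2.resize(c['image'][:,:],(800,600))[:300],cv2.resize(b,(400,300)).repeat(2,1)[:, :800]]))
cv2.imwrite('pics/v7.png',np.hstack([cv2.resize(c['image'],(480,360)),cv2.resize(b,(320,240)) if 0 else cv2.copyMakeBorder(cv2.resize(b,(320,240)),0,120,0,0,0)]))
E
```

```text
time: 6.33
tcp_pos: [524.2, 66.2, 51.4]
ee_rot: [-2.988, -0.97, 0.002]
ft_force: [-0.8, -1.2, 1.9]
opening: 0.7
grasp_force: 1.1
cm [1.53 5.61 0.14] yaw 0.628 tcp [524.2  66.2  51.4] F [-0.8 -1.2  1.9] t 6.33
time: 7.25
tcp_pos: [547.4, 83.7, 51.4]
ee_rot: [-3.135, -0.201, 0.001]
ft_force: [-0.6, -0.6, -0.9]
opening: 0.3
grasp_force: 0.0
cm [1.5  5.63 0.14] yaw 0.128 tcp [547.4  83.7  51.4] F [-0.6 -0.6 -0.9] t 7.25
```

View pics/v7.png

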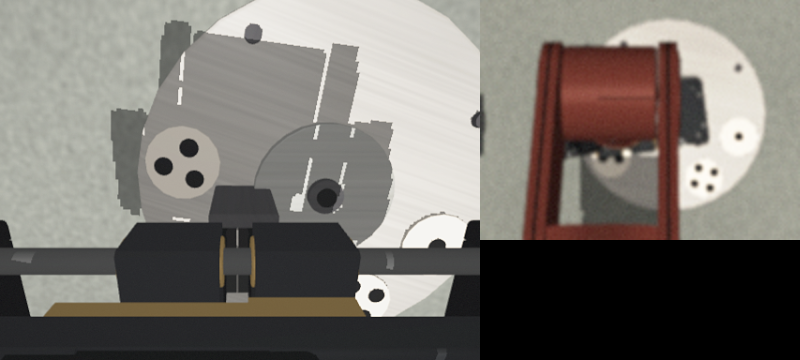

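Wrist view: the tab is flush ahead of the fingers at (208-278,185-222), and the three-dot label is at (183,162), a little further on. About 0.205 rad remains.

```bash
python3 -m pendant '[{"jaw":0,"dx":0.28,"dy":-0.07,"dz":0,"roll":0.05},{"jaw":0,"dx":0.28,"dy":-0.07,"dz":0,"roll":0.05},{"jaw":0,"dx":0.28,"dy":-0.07,"dz":0,"roll":0.05},{"jaw":0,"dx":0.25,"dy":-0.07,"dz":0,"roll":0.05},{"jaw":0,"dx":0,"dy":0,"dz":0,"roll":0}]'
python3 - <<'E'
from h import *
to([569.5,29.8,50])
E
python3 -m pendant '[{"jaw":0,"dx":-0.5,"dy":0,"dz":0,"roll":0},{"jaw":0,"dx":-1,"dy":0,"dz":0,"roll":0},{"jaw":0,"dx":-1,"dy":0,"dz":0,"roll":0},{"jaw":0,"dx":0,"dy":0,"dz":-2,"roll":0},{"jaw":0,"dx":0,"dy":0,"dz":-3,"roll":0},{"jaw":0,"dx":0,"dy":0,"dz":-3,"roll":0},{"jaw":0,"dx":-4,"dy":0,"dz":0,"roll":0},{"jaw":0,"dx":-4,"dy":0,"dz":0,"roll":0},{"jaw":0,"dx":-4,"dy":0,"dz":0,"roll":0},{"jaw":0,"dx":-4,"dy":0,"dz":0,"roll":0},{"jaw":0,"dx":0,"dy":0,"dz":0,"roll":0}]'
python3 - <<'E'
from h import *
to([569.5,29.8,50])
c=cap('wrist','w3');b=cap('top','t3')['image'][155:275,180:310]
cv2.imwrite('pics/v8.png',np.hstack([cv2.resize(c['image'],(400,300)),cv2.resize(b,(400,300*400//325),interpolation=cv2.INTER_CUBIC)[:300]]))
E
```

```text
time: 7.77
tcp_pos: [557.9, 86.9, 51.3]
ee_rot: [3.14, -0.112, -0.001]
ft_force: [0.6, -0.2, 0.7]
opening: 0.8
grasp_force: 0.0
cm [1.56 5.61 0.13] yaw -0.071 tcp [557.9  86.9  51.3] F [ 0.6 -0.2  0.7] t 7.77
time: 8.68
tcp_pos: [365.0, 100.5, 128.7]
ee_rot: [3.14, -0.106, -0.01]
ft_force: [0.0, -0.7, -1.8]
opening: 0.5
grasp_force: 0.0
cm [20.93  5.67  7.73] yaw -0.067 tcp [365.  100.5 128.7] F [ 0.  -0.7 -1.8] t 8.68
```

View pics/v8.png

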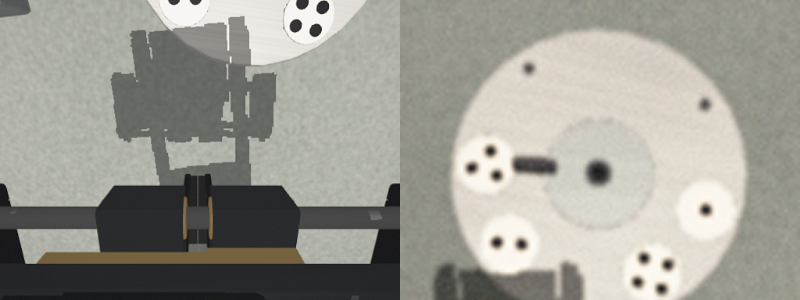

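Right part: the tab lies at (515-556,164-167), pointing at the three-dot label (485,164). I'll measure the angle by fitting the projected tab box.

Run:
```python
from h import *
c=load('t3'); im=c['image']; T=np.linalg.inv(c['world_from_camera']); f=192/np.tan(np.radians(c['fovy'])/2)
def proj(p):
    q=T[:3,:3]@p+T[:3,3]; return [q[0]/q[2]*f+c['cx'],q[1]/q[2]*f+c['cy']]
g=cv2.resize(cv2.cvtColor(im,cv2.COLOR_BGR2GRAY)[155:275,180:310],None,fx=8,fy=8,interpolation=cv2.INTER_CUBIC)
m=lambda u,v:((np.array(u)-180+.5)*8-.5,(np.array(v)-155+.5)*8-.5)
# label centre fits (white discs) + hub
def lab(x,y,r=24):
    W=g[int(y)-110:int(y)+110,int(x)-110:int(x)+110]; return W
for C in([568.5,28.8],[569.5,29.8],[569.2,28.9]):
  best=[]
  for phi in np.arange(1.35,1.65,.01):
    e=np.array([np.cos(phi),np.sin(phi),0]);n=np.array([-e[1],e[0],0])
    pts=np.array([m(*proj(np.array([*C,0])+e*r+n*t+np.array([0,0,z]))) for r in(34,70) for t in(-4,4) for z in(38,78)])
    k=np.zeros_like(g);cv2.fillConvexPoly(k,cv2.convexHull(pts.astype(np.float32)).astype(int),255)
    o=cv2.dilate(k,np.ones((33,33)))&~k
    best.append((g[k>0].mean()-g[o>0].mean(),round(phi,3)))
  print(C,sorted(best)[:3])
# raw: label3 centroid and tab principal axis
w=(g>200).astype(np.uint8); 
X=lambda x,y,z: ray(c,(x+.5)/8-.5+180,(y+.5)/8-.5+155,z)
k=1040/400
print('label3',X(85*k,164*k,33),'hub',X(198*k,172*k,38))
B=(g<90).astype(np.uint8);n,l,st,ct=cv2.connectedComponentsWithStats(B)
for i in range(1,n):
    if st[i,4]>700:
        ys,xs=np.where(l==i); r=cv2.minAreaRect(np.c_[xs,ys].astype(np.float32)); print(st[i],ct[i].round(),r)
```

```text
[568.5, 28.8] [(np.float64(-108.07529660501913), np.float64(1.49)), (np.float64(-108.02079994989798), np.float64(1.5)), (np.float64(-106.41216690247354), np.float64(1.51))]
[569.5, 29.8] [(np.float64(-105.30207917775611), np.float64(1.51)), (np.float64(-105.13746435949605), np.float64(1.52)), (np.float64(-103.95617379632918), np.float64(1.5))]
[569.2, 28.9] [(np.float64(-108.19785020975552), np.float64(1.51)), (np.float64(-107.33522550405662), np.float64(1.5)), (np.float64(-107.2986265653197), np.float64(1.52))]
label3 [576.53466123 121.76179129  33.        ] hub [570.0351945   29.44230842  38.        ]
[ 298  416  104   32 2742] [349. 432.] ((349.651611328125, 431.8167724609375), (103.64446258544922, 29.72821807861328), 2.726310968399048)
[ 491  424   50   51 2067] [516. 450.] ((515.5, 449.0), (50.0, 49.0), 90.0)
[    0   690   587   270 93465] [253. 866.] ((293.0, 824.4998779296875), (268.99993896484375, 585.9998779296875), 90.0)
```

The tab is at 1.50 ± 0.01 rad and the label direction is 1.495, so it is set. Next I go to the grey button.

Run:
```python
from h import *
to([551.2,304.8,80])
```

```text
cm [ 16.42 -21.63   5.2 ] yaw -0.069 tcp [372.4 100.3 131.6] F [0.9 0.4 1.1] t 8.78
```

```bash
python3 -m pendant '[{"jaw":0,"dx":2,"dy":-2.7,"dz":0,"roll":0},{"jaw":0,"dx":2,"dy":-2.7,"dz":0,"roll":0},{"jaw":0,"dx":2,"dy":-2.7,"dz":0,"roll":0},{"jaw":0,"dx":2,"dy":-2.7,"dz":0,"roll":0},{"jaw":0,"dx":2,"dy":-2.7,"dz":0,"roll":0},{"jaw":0,"dx":2,"dy":-2.7,"dz":0,"roll":0},{"jaw":0,"dx":2,"dy":-2.7,"dz":0,"roll":0},{"jaw":0,"dx":2,"dy":-2.7,"dz":0,"roll":0},{"jaw":0,"dx":0,"dy":0,"dz":0,"roll":0},{"jaw":0,"dx":0,"dy":0,"dz":0,"roll":0},{"jaw":0,"dx":0,"dy":0,"dz":0,"roll":0}]'
python3 - <<'E'
from h import *
to([551.2,304.8,80])
c=cap('wrist','w4');b=cap('scene','s4')['image'][140:220,310:410]
cv2.imwrite('pics/v9.png',np.hstack([cv2.resize(c['image'],(400,300)),cv2.resize(b,(375,300),interpolation=cv2.INTER_CUBIC)]))
E
```

```text
time: 9.7
tcp_pos: [548.8, 303.8, 130.5]
ee_rot: [3.139, -0.111, -0.002]
ft_force: [0.2, -0.1, 0.2]
opening: 0.6
grasp_force: 0.0
cm [ 0.24 -0.12  5.05] yaw -0.07 tcp [548.8 303.8 130.5] F [ 0.2 -0.1  0.2] t 9.7
```

View pics/v9.png

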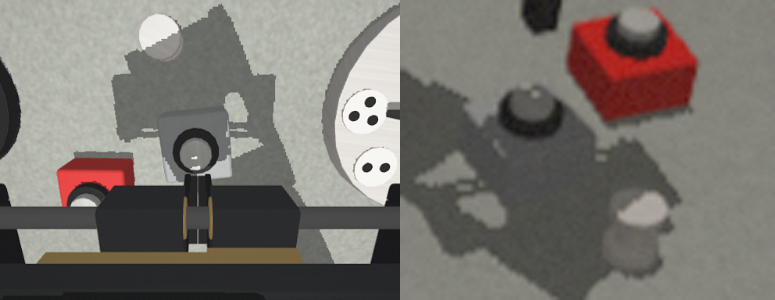

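Wrist part: the grey box's button is at (196,153), just ahead of the fingertips, with the red box to the left at (85,195). Scene part: grey button top at (533,103). I'll triangulate.

Run:
```python
from h import *
c=load('w4');b=load('s4');a=load('top0')
for z in(55,60,65,70):print(z,ray(c,251,196,z).round(1),ray(b,345,167.7,z).round(1),ray(a,(94.5)/4.2-.5+110,260.5/4.2-.5+155,z).round(1))
```

```text
55 [551.2 304.7  55. ] [550.1 307.8  55. ] [551.3 304.9  55. ]
60 [552.8 304.6  60. ] [555.2 304.4  60. ] [550.8 303.8  60. ]
65 [554.4 304.4  65. ] [560.3 301.   65. ] [550.4 302.6  65. ]
70 [556.1 304.3  70. ] [565.3 297.5  70. ] [549.9 301.5  70. ]
```

```bash
python3 -m pendant '[{"jaw":0,"dx":0.3,"dy":-0.1,"dz":0.8,"roll":0},{"jaw":0,"dx":0,"dy":0,"dz":1.5,"roll":0},{"jaw":0,"dx":0,"dy":0,"dz":1.5,"roll":0},{"jaw":0,"dx":0,"dy":0,"dz":1.2,"roll":0},{"jaw":0,"dx":0,"dy":0,"dz":0.8,"roll":0},{"jaw":0,"dx":0,"dy":0,"dz":0.5,"roll":0},{"jaw":0,"dx":0,"dy":0,"dz":0.3,"roll":0},{"jaw":0,"dx":0,"dy":0,"dz":0,"roll":0}]'
python3 -m pendant '[{"jaw":0,"dx":0,"dy":0,"dz":0.2,"roll":0},{"jaw":0,"dx":0,"dy":0,"dz":0.2,"roll":0},{"jaw":0,"dx":0,"dy":0,"dz":0.2,"roll":0},{"jaw":0,"dx":0,"dy":0,"dz":0,"roll":0}]'
python3 -m pendant '[{"jaw":0,"dx":0,"dy":0,"dz":0.2,"roll":0},{"jaw":0,"dx":0,"dy":0,"dz":0,"roll":0}]'
```

```text
time: 10.47
tcp_pos: [551.4, 304.6, 65.4]
ee_rot: [3.139, -0.112, -0.001]
ft_force: [-1.2, -0.5, 1.9]
opening: 0.5
grasp_force: 1.2
time: 10.8
tcp_pos: [552.3, 305.2, 61.3]
ee_rot: [-3.139, 0.112, -0.002]
ft_force: [-4.1, -2.1, 9.6]
opening: 0.7
grasp_force: 4.8
time: 10.97
tcp_pos: [552.4, 305.2, 61.1]
ee_rot: [-3.139, 0.111, -0.002]
ft_force: [-8.7, -5.0, 20.4]
opening: 0.5
grasp_force: 10.2
```

Stiff stop at z≈61. I'll check that the spring force tapers on the way up, which would confirm it was the button travelling.

```bash
for i in 1; do python3 -m pendant '[{"jaw":0,"dx":0,"dy":0,"dz":-0.3,"roll":0},{"jaw":0,"dx":0,"dy":0,"dz":0,"roll":0},{"jaw":0,"dx":0,"dy":0,"dz":0,"roll":0}]'
python3 -m pendant '[{"jaw":0,"dx":0,"dy":0,"dz":-0.2,"roll":0},{"jaw":0,"dx":0,"dy":0,"dz":0,"roll":0},{"jaw":0,"dx":0,"dy":0,"dz":0,"roll":0}]'
python3 -m pendant '[{"jaw":0,"dx":0,"dy":0,"dz":-0.2,"roll":0},{"jaw":0,"dx":0,"dy":0,"dz":0,"roll":0},{"jaw":0,"dx":0,"dy":0,"dz":0,"roll":0}]'
python3 -m pendant '[{"jaw":0,"dx":0,"dy":0,"dz":-0.3,"roll":0},{"jaw":0,"dx":0,"dy":0,"dz":0,"roll":0},{"jaw":0,"dx":0,"dy":0,"dz":0,"roll":0}]'; done | grep -E 'tcp|ft_|grasp'
```

```text
tcp_pos: [552.5, 305.3, 61.7]
ft_force: [0.1, -0.7, 4.5]
grasp_force: 2.3
tcp_pos: [552.4, 305.3, 63.1]
ft_force: [1.5, 0.6, 3.7]
grasp_force: 1.9
tcp_pos: [552.0, 305.1, 64.7]
ft_force: [2.7, 1.3, 3.3]
grasp_force: 1.4
tcp_pos: [551.1, 304.8, 67.2]
ft_force: [0.7, -0.1, 1.6]
grasp_force: 0.7
```

The spring force tapers from 4.5 N at 61.7 mm to 1.6 N at 67.2 mm. So the button travelled its 6 mm and bottomed out. Now I retreat.

```bash
python3 -m pendant '[{"jaw":0,"dx":0,"dy":0,"dz":-1,"roll":0},{"jaw":0,"dx":0,"dy":0,"dz":-2,"roll":0},{"jaw":0,"dx":0,"dy":0,"dz":-3,"roll":0},{"jaw":0,"dx":-2,"dy":0,"dz":-3,"roll":0},{"jaw":0,"dx":-3,"dy":0,"dz":0,"roll":0},{"jaw":0,"dx":-3,"dy":0,"dz":0,"roll":0},{"jaw":0,"dx":-3,"dy":0,"dz":0,"roll":0},{"jaw":0,"dx":0,"dy":0,"dz":0,"roll":0},{"jaw":0,"dx":0,"dy":0,"dz":0,"roll":0},{"jaw":0,"dx":0,"dy":0,"dz":0,"roll":0}]'
python3 - <<'E'
from h import *
c=cap('top','t5');cv2.imwrite('pics/v10.png',cv2.resize(c['image'],(800,600),interpolation=cv2.INTER_CUBIC))
E
```

```text
time: 12.8
tcp_pos: [442.3, 312.8, 158.0]
ee_rot: [-3.139, 0.111, -0.001]
ft_force: [0.3, 0.1, -0.0]
opening: 0.5
grasp_force: 0.0
```

View pics/v10.png

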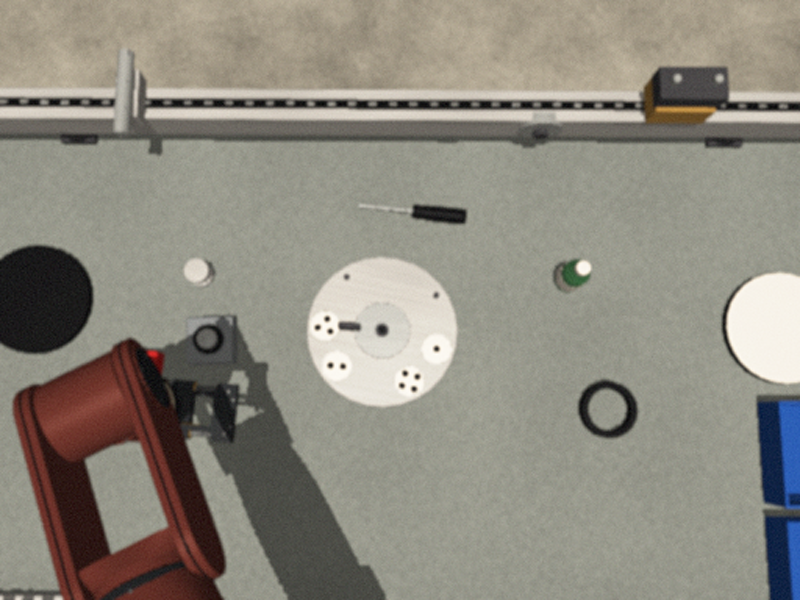

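The tab (349,326) points at the three-dot label (324,325), the grey button (207,339) is free, and the bystanders are where they were.

```bash
python3 -c "from station import bot; print(bot.sign_off())"
```

```text
the job is handed in; nothing more can be done
None
```

Job handed in at 12.8 s: the tab points at the three-dot label to within about 0.01 rad, the grey box's button was pressed fully down and released, and the loose things on the bench look unmoved.

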